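# Load the LED light-check case and set its lid

### The arm

A 6-joint arm with a two-finger parallel gripper is mounted at the origin on the work surface. World frame = base frame: x ahead of the robot, y to its left, z up, the work surface at z = 0. Lengths are in m, angles in rad, forces in N, time in s.
With the tool pointing down it reaches from about 0.25 to 0.775 m from the base axis. Payload 4 kg.
Tool frame: the origin (TCP) lies between the finger pads, 19 mm behind the fingertips; this is the grasp point; x points along the fingers, y is the direction in which the jaws open and shut, and the axes are right-handed (so a half turn about x gives the same grasp; the last joint's range is limited). The gripper opens to 94 mm and grips with 3 to 60 N. Pads are 16 mm wide; open, the fingers measure 119 mm over their backs; the gripper's body (75 mm by 177 mm) begins 78 mm behind the grasp point.
Start: joints at [1.125, 0.087, 1.371, -0, 1.684, -0.103], TCP at [0.185, 0.518, 0.224] pointing down, gripper open.
Joint ranges: [-3.1, 3.1], [-0.76, 2.03], [0.27, 2.55], [-1.08, 4.22], [0.17, 2.65], [-2.57, 2.57]. Speed limits (rad/s): [2.79, 2.79, 3.14, 3.14, 3.14, 3.14].

### API

Orientations are given as a unit quaternion [x, y, z, w].
In Python, from station import bot gives the robot as it stands. The module is installed in compiled form; this text tells all that it offers.
- The arm moves only by the tool drive_tool, never from a script. Its argument "motion" is a list of rows, each an object with "jaw": the gripper command: -1 is fully open, 1 is shut, values between are in proportion; "xyz": the shift along the world's x, y, z in cm, a list of three; "twist": the turn, a rotation vector about the world's x, y, z in rad, a list of three. In form: [{"jaw": jaw, "xyz": [tx, ty, tz], "twist": [wx, wy, wz]}, ...]. A call has 1 to 5 rows; each row is the pose to reach, as a shift and turn from the pose commanded when the call began; what a row does not reach only later rows make up. A row lasts 1/8 s, in which the tool goes at most 62.5 mm and 10.7 degrees, less where a joint would pass 70% of its speed; a pose out of reach is approached as far as the arm can. A call with a gripper value outside its range is refused whole. The fingers move at their own pace and stop on an object; the grip force is fixed at half the most. Time passes only in rows, so rows that repeat a pose let the fingers close. It gives the time, the measured TCP pose, the force and the opening at its end, in the units of the state.
- bot.get_obs(): the state, without advancing time (a new reading comes with each control period).
- bot.read_camera(name): name is "side" or "top"; returns the picture (480x640x3 uint8, red, green, blue); there is no depth.
- bot.camera_params(name): a dict with "fx", "fy", "cx", "cy" (pixels), "R" (3x3) and "t" (3): a world point X has camera coordinates R X + t. Camera axes: x right, y down, z forward; pixel columns grow to the right and rows downward; lengths in m; the calibration is good to about 2 mm. A picture is of the moment at which its call begins. camera_params takes no time and is no camera call.
- bot.hand_in(): hands the job in, once; it reports no verdict.
The state is a dict: "t": time; "q": joint angles; "dq": joint speeds; "joint_efforts": joint torques, N m; "tcp_pos": TCP position; "eef_rot": TCP orientation; "contact_force": force on the tool from outside, world axes, zero at the start; "torque": the same for the moment, N m; "opening": opening from 0.0 (shut) to 1.0 (fully open).
Only numpy, scipy, OpenCV 4.12 (cv2) and the standard library are available. Lean on these libraries where they do the work, as an engineer would, in place of code of your own. Each camera call takes 0.05 s, during which the arm holds its last target. There are 200 camera calls.

### The job

Load the light-check case and set its stiff lid for the measurement: put the blue-banded LED module upright into the pocket framed in blue and the orange-banded one into the pocket framed in orange, each let down gently and seated on the pocket's floor, and leave the lid raised to the angle of the red preset arm at its side (parallel to it, within 5 degrees). Do not shift the red arm or disturb anything else on the bench.

Things in the scene. Friction and masses are not known exactly. Their poses are not given: they have to be found in the camera images.
- case: light-check case, fixed to the bench: grey block 165 (x) x 240 (y) x 45 mm with a flat deck 45 mm above the bench, two round pockets in the deck and a white lid hinged along its far (+x) edge. Origin: centre of its underside; its x points away from the side with the pockets (its front is -x), y to its left, z up. A white scale disc (radius 44 mm) stands at its +y end about the hinge axis.
- pocket_blue (a point): centre of the floor of the pocket with the blue square frame (at x -45, y +55 mm in the case's frame, 33 mm above the bench): 44 mm bore with a 3 mm chamfer, 12 mm deep, so a seated module stands 20 mm out of the deck. Axes as the case's.
- pocket_amber (a point): centre of the floor of the pocket with the orange square frame (at x -45, y -55 mm in the case's frame, 33 mm above the bench): 44 mm bore with a 3 mm chamfer, 12 mm deep. Axes as the case's.
- lid (a joint): angle of the lid (rad): 0 closed, grows as its front edge rises and swings back to +x of the case, limit 2.1. It starts little open, covering the pockets. The hinge is stiff (about 0.55 N m of friction plus the lid's weight of about 0.3 kg, in all some 5 N at the handle) and stays wherever it is left.
- lid_hinge (a point): point on the hinge axis at the middle of the lid's width (at x +77.5, y 0, z 46 mm in the case's frame). Axes turn with the lid: y along the hinge, -x from the hinge to the lid's front edge, z out of its outer face. The lid is 150 mm long, 230 mm wide and 28 mm thick (its own z 0 to 28 mm: a 6 mm plate, 22 mm above the lid's underside plane, with a 4 mm skirt down to it).
- lid_handle (a point): middle of the grip bar of the lid's yellow bow handle: round bar 10 mm thick and 100 mm long, parallel to the hinge, carried by two legs 35 mm beyond the lid's front edge (at x -185, z +11 mm in the lid's frame); open space of 35 mm (centre to edge) between bar and lid. Axes turn with the lid.
- preset (a joint): angle of the red preset arm (rad), counted as the lid's: the lid is to be set to the same value. Starts between 1.2 and 1.7. Stays where it is; it can be pushed by mistake.
- preset_tip (a point): free end of the red preset arm, a flat bar 110 x 5 x 10 mm pivoted on the hinge axis 9.5 mm beyond the +y end of the case. Axes turn with the arm: -x from the pivot to the tip.
- mod_blue: LED spot module: upright aluminium cylinder 40 mm in diameter and 32 mm high, about 90 g, with a band round its upper part in blue and a matching ring on its top face. Origin: centre of its underside, z up. It stands on the bench. Held with the TCP about 36 mm above its underside, the fingertips overlap it by 15 mm and clear the deck when it is seated.
- mod_amber: LED spot module: upright aluminium cylinder 40 mm in diameter and 32 mm high, about 90 g, with a band round its upper part in orange and a matching ring on its top face. Origin: centre of its underside, z up. It stands on the bench. Held with the TCP about 36 mm above its underside, the fingertips overlap it by 15 mm and clear the deck when it is seated.
- mod_spare: spare module of the same shape with a black band: not to be used or moved. Origin: centre of its underside.
- jar: small amber jar with a white cap, 44 mm in diameter, 58 mm high; leave alone. Origin: centre of its underside. The two modules, the spare and the jar change places between them, two to the left of the case and two to the right.
- screwdriver: screwdriver 170 mm long lying on the bench along its x; leave alone.
- tape: yellow roll 80 mm in diameter, 24 mm high; leave alone. Origin: centre of its underside.
- bin: open blue bin 90 x 70 x 40 mm; leave alone. Origin: centre of its underside.
- driver: white LED driver box 60 x 36 x 22 mm; leave alone. Origin: centre of its underside. Along the back of the bench, from x = 0.71 m on, stand fixed pieces: a reel 16 mm high, a stack of reels 100 mm high, a power supply 155 mm high and an upright aluminium stand 220 mm high.
Mind the look-alikes: they are no part of the job. What is shaped like the mod_blue but green is not meant.

How it is judged:
At the end, for the whole second after the job is handed in: Each module stands upright (within 4.5 degrees), at rest, in the pocket of its own colour: within 6 mm of its centre and with its underside within 4 mm of its floor. The lid is at rest, parallel to the red preset arm within 5 degrees (horizontal distance between mod_blue and pocket_blue below 0.006 m and z of mod_blue in the frame of pocket_blue below 0.004 m and angle between each of mod_blue, mod_amber's own z axis and vertical below 0.08 rad and linear speed of each of mod_blue, mod_amber below 0.02 m/s and horizontal distance between mod_amber and pocket_amber below 0.006 m and z of mod_amber in the frame of pocket_amber below 0.004 m and angle between the x axis of lid_hinge and the x axis of preset_tip, either way round below 0.0873 rad and velocity of joint lid between -0.03 and 0.03 rad/s); the robot touches nothing.
It fails at once if the red preset arm is shifted by more than 5 mm at its tip (distance of preset_tip from where it was at the start of the episode above 0.005 m).
It fails at once if the spare module, jar, screwdriver, tape roll, blue bin or white driver box is moved by more than 20 mm (distance of any of mod_spare, jar, screwdriver, tape, bin, driver from where it was at the start of the episode above 0.02 m).
It fails at once if a module is tossed, or dropped from more than about 30 mm ((linear speed of mod_blue above 0.8 m/s and contact force between the fingers and mod_blue below 0.05 N) or (linear speed of mod_amber above 0.8 m/s and contact force between the fingers and mod_amber below 0.05 N)).
It also fails if it takes over 72 s, if anything falls off the work surface, if the arm or the gripper's body presses on something with over 40 N, if the wrist force passes 120 N, or if a joint passes its speed limit or range.

## Working session

There is one attempt and no reset: what is moved stays moved. The work goes in short steps, Python scripts to look and compute and a tool call to move; the robot and the scene stay as the last step left them, time stands still between calls to the robot, and variables do not carry over. Pictures are saved under pics/ and viewed, about 8 in all and at most 12, crops included, and the job is handed in when it is done.

Besides the shell and the picture viewer there is one more tool, called after "Emit:" as name(argument=value, ...), one argument or row to a line, values as JSON. drive_tool: Moves the arm, as the interface text tells. Its arguments: {"type":"object","properties":{"motion":{"type":"array","items":{"type":"object","properties":{"jaw":{"type":"number"},"xyz":{"type":"array","items":{"type":"number"}},"twist":{"type":"array","items":{"type":"number"}}}}}},"required":["motion"]}

```bash
mkdir -p pics; cat > h.py <<'E'
import numpy as np, cv2
from station import bot
def snap(n,f):
    im=bot.read_camera(n); cv2.imwrite('pics/'+f,im[:,:,::-1]); return im
def ray(n,u,v):
    p=bot.camera_params(n); R=np.array(p['R']);t=np.array(p['t'])
    d=R.T@np.array([(u-p['cx'])/p['fx'],(v-p['cy'])/p['fy'],1]); return -R.T@t,d
def onz(n,u,v,z):
    c,d=ray(n,u,v); return c+d*(z-c[2])/d[2]
def proj(n,X):
    p=bot.camera_params(n); c=np.array(p['R'])@np.array(X)+np.array(p['t']); return p['fx']*c[0]/c[2]+p['cx'],p['fy']*c[1]/c[2]+p['cy']
E
python3 - <<'E'
from h import *
snap('top','t0.png');snap('side','s0.png')
for n in('top','side'):
    p=bot.camera_params(n);print(n,p['fx'],np.round(-np.array(p['R']).T@np.array(p['t']),3),np.round(p['R'],2).tolist())
o=bot.get_obs();print(o)
E
```

```text
top 557.4303632291465 [ 0.369 -0.022  1.309] [[0.02, -1.0, -0.01], [-0.99, -0.02, -0.1], [0.1, 0.01, -0.99]]
side 568.6609158167236 [ 0.224 -0.928  0.956] [[0.95, -0.32, -0.02], [-0.23, -0.63, -0.74], [0.22, 0.71, -0.67]]
{'t': 0.1, 'q': array([ 1.12491494e+00,  8.78776317e-02,  1.37211541e+00, -5.83045594e-06,
        1.68359447e+00, -1.03082412e-01]), 'dq': array([-0.00015663, -0.00114031, -0.00220562,  0.00053779,  0.00054741,
       -0.00195672]), 'joint_efforts': array([ 1.33193735e-03, -3.41253698e+01, -3.03301835e+01,  7.18353828e-02,
        3.03664268e-02, -1.00924437e-04]), 'tcp_pos': array([0.18466472, 0.51758054, 0.22321684]), 'eef_rot': array([ 0.11992591,  0.69693438, -0.1212848 ,  0.69655599]), 'contact_force': array([ 0.2097527 , -0.38655481,  0.20275414]), 'torque': array([-0.00048408,  0.03580414,  0.02422614]), 'opening': 1.0027090328400472}
```

View pics/t0.png

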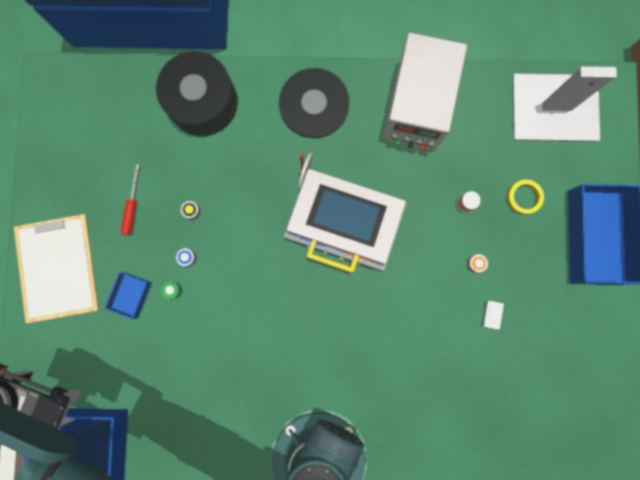

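View pics/s0.png

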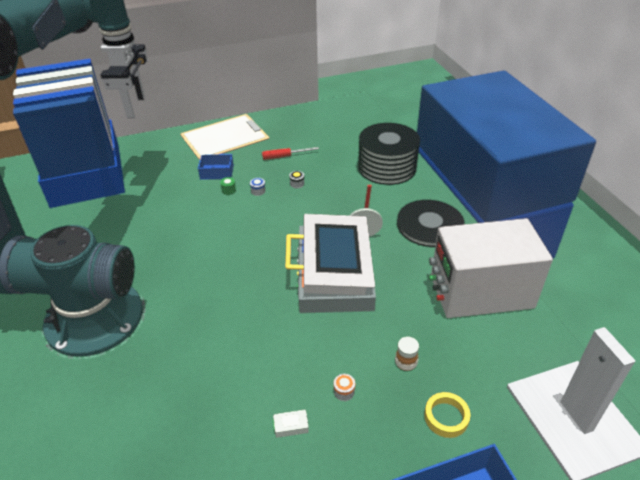

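The top view shows the blue module at (185,257), the orange one at (478,263), the black-banded spare at (190,210), a green decoy at (171,290) and the jar at (470,202). The lid is nearly closed, with its handle at (333,258) and the red arm at (302,165). In the side view the red arm is at (368,197) and the handle at (293,252).

```bash
cat > m.py <<'E'
from h import *
t=cv2.imread('pics/t0.png');s=cv2.imread('pics/s0.png')
def mask(im,lo,hi,box):
    h=cv2.cvtColor(im,cv2.COLOR_BGR2HSV);m=cv2.inRange(h,lo,hi);k=np.zeros_like(m);x0,y0,x1,y1=box;k[y0:y1,x0:x1]=m[y0:y1,x0:x1];return k
def c(n,im,lo,hi,box,z,nm):
    ys,xs=np.nonzero(mask(im,lo,hi,box))
    print(nm,n,len(xs),xs.mean().round(1),ys.mean().round(1),np.round(onz(n,xs.mean(),ys.mean(),z),4))
B=((100,80,60),(130,255,255));O=((5,80,100),(22,255,255))
c('top',t,*B,(170,243,200,272),.032,'blue');c('side',s,*B,(245,172,272,198),.028,'blue')
c('top',t,*O,(464,248,494,280),.032,'amber');c('side',s,*O,(328,368,362,402),.028,'amber')
def tri(a,b):
    (c1,d1),(c2,d2)=ray('top',*a),ray('side',*b)
    k=np.linalg.lstsq(np.c_[d1,-d2],c2-c1,rcond=None)[0];p,q=c1+k[0]*d1,c2+k[1]*d2
    return (p+q)/2,np.linalg.norm(p-q)
Y=((20,100,100),(35,255,255));Rr=[((0,120,60),(8,255,255)),((172,120,60),(180,255,255))]
for n,im,b in(('top',t,(300,235,365,280)),('side',s,(280,228,312,275))):
    m=mask(im,*Y,b);r=cv2.minAreaRect(cv2.findNonZero(m));print('handle',n,r,cv2.boxPoints(r).round(1).tolist())
for n,im,b in(('top',t,(290,140,325,195)),('side',s,(355,175,385,225))):
    m=mask(im,*Rr[0],b)|mask(im,*Rr[1],b);ys,xs=np.nonzero(m);print('red',n,sorted(set(zip(ys.tolist(),xs.tolist())))[::3])
# white lid
a=cv2.resize(t[140:280,270:420],None,fx=4,fy=4,interpolation=cv2.INTER_CUBIC)
b=cv2.resize(s[170:330,275:395],None,fx=3.5,fy=3.5,interpolation=cv2.INTER_CUBIC)
h=np.zeros((560,1020,3),np.uint8);h[:,:600]=a[:560];h[:,600:1020]=b[:560]
cv2.imwrite('pics/c0.png',cv2.resize(h,(800,439)))
E
python3 m.py
```

```text
blue top 84 184.4 256.8 [0.4504 0.3165 0.032 ]
blue side 57 257.1 183.1 [0.4476 0.3163 0.028 ]
amber top 100 478.4 263.0 [ 0.4507 -0.3581  0.032 ]
amber side 174 343.9 384.8 [ 0.4477 -0.3593  0.028 ]
handle top ((332.126220703125, 256.20166015625), (50.31810760498047, 18.950075149536133), 18.853158950805664) [[305.29998779296875, 257.0], [311.3999938964844, 239.10000610351562], [359.0, 255.39999389648438], [352.8999938964844, 273.29998779296875]]
handle side ((294.0, 254.0), (40.0, 18.0), 90.0) [[285.0, 234.0], [303.0, 234.0], [303.0, 274.0], [285.0, 274.0]]
red top [(154, 301), (155, 302), (157, 301)]
red side [(185, 368), (186, 368), (187, 368), (188, 368), (189, 369), (191, 367), (192, 367), (193, 367), (194, 367), (195, 368), (197, 367), (198, 367), (199, 367), (200, 367), (201, 367), (202, 367), (204, 366), (205, 366), (206, 366)]
```

View pics/c0.png

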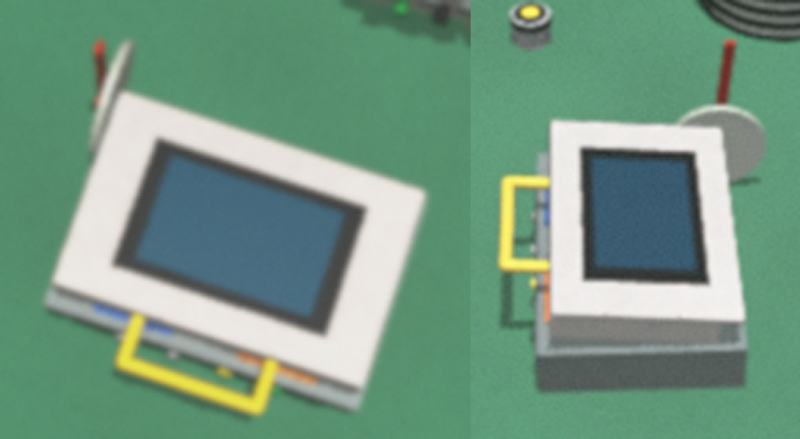

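The enlarged crop shows the lid corners, the handle ends and the red tip clearly in both views. I'll triangulate them.

```bash
cat >> h.py <<'E'
def tri(a,b):
    (c1,d1),(c2,d2)=ray('top',*a),ray('side',*b)
    k=np.linalg.lstsq(np.c_[d1,-d2],c2-c1,rcond=None)[0];p,q=c1+k[0]*d1,c2+k[1]*d2
    return (p+q)/2,np.linalg.norm(p-q)
E
python3 - <<'E'
from h import *
P={'HL':((308.6,169.6),(365.9,216.3)),'HR':((405.8,201.2),(374.2,286.6)),'FL':((286.9,232.4),(304.7,214.1)),'FR':((384.8,264.3),(305.,284.8)),
'bl':((308.9,256),(287.2,235.6)),'br':((353.5,270.7),(287.2,267.3)),'red':((301.9,153.4),(369.1,185.3))}
V={}
for k,(a,b) in P.items():
    V[k],e=tri(a,b);print(k,V[k].round(4),round(e,4))
y=(V['HL']-V['HR']+V['FL']-V['FR'])[:2];y+=(V['bl']-V['br'])[:2]; yaw=np.arctan2(-y[0],y[1]);print('yaw',yaw)
f=(V['HL']+V['HR']-V['FL']-V['FR']);print('lid ang',np.arctan2(-f[2],np.hypot(*f[:2])),np.linalg.norm(f)/2)
ex=np.array([np.cos(yaw),np.sin(yaw),0]);ey=np.array([-ex[1],ex[0],0])
th=np.arctan2(-f[2],np.hypot(*f[:2]))
# hinge from lid top mid, all corners
u=np.array(-ex*np.cos(th)+[0,0,np.sin(th)]);n=np.array(ex*np.sin(th)+[0,0,np.cos(th)])
m=(V['HL']+V['HR']+V['FL']+V['FR'])/4
h=m-75*u/1000-.028*n;print('hinge',h)
print('hinge from bar',(V['bl']+V['br'])/2-.185*u-.011*n)
h[2]=.046
case=h-.0775*ex;print('case',case)
for k,sy in(('blue',1),('amber',-1)):print(k,(case-.045*ex+sy*.055*ey).round(4))
d=V['red']-h;print('red rel',d@ex,d@ey,d[2],'ang',np.arctan2(d[2],-d@ex),np.hypot(d@ex,d[2]))
E
```

```text
HL [0.6506 0.0336 0.075 ] 0.0
HR [ 0.5816 -0.1854  0.0751] 0.0025
FL [0.508  0.077  0.0878] 0.0048
FR [ 0.4412 -0.1397  0.0842] 0.0024
bl [0.4537 0.0282 0.0774] 0.0031
br [ 0.424  -0.0711  0.0775] 0.0016
red [0.6634 0.0456 0.1569] 0.006
yaw -0.30010875958217786
lid ang 0.07410316720713045 0.14871135273621913
hinge [ 0.61480463 -0.07512171  0.04704264]
hinge from bar [ 0.6143495  -0.07572922  0.05279601]
case [ 0.54076854 -0.05221085  0.046     ]
blue [0.514  0.0136 0.046 ]
amber [ 0.4815 -0.0914  0.046 ]
red rel 0.01073641413024815 0.1296958791539293 0.11088498692981978 ang 1.667320215838227 0.1114035498303465
```

Emit:
drive_tool(
  motion=[
    {"jaw": 0.44,"xyz": [5,-10.8,0],"twist": [0,0,-0.306]},
    {"jaw": 0.44,"xyz": [10,-21.6,0],"twist": [0,0,-0.612]},
    {"jaw": 0.44,"xyz": [15,-32.4,0],"twist": [0,0,-0.918]},
    {"jaw": 0.44,"xyz": [15,-32.4,0],"twist": [0,0,-0.918]},
    {"jaw": 0.44,"xyz": [15,-32.4,0],"twist": [0,0,-0.918]},
  ],
)

```text
t: 0.72
tcp_pos: [0.3163, 0.2326, 0.2239]
eef_rot: [0.418, 0.57, -0.418, 0.57]
contact_force: [1.8, 0.0, 0.4]
opening: 0.503
```

Emit:
drive_tool(
  motion=[
    {"jaw": 0.44,"xyz": [10.4,-21.5,-6],"twist": [0,0,-0.611]},
    {"jaw": 0.44,"xyz": [10.4,-21.5,-6],"twist": [0,0,-0.611]},
    {"jaw": 0.44,"xyz": [10.4,-21.5,-6],"twist": [0,0,-0.611]},
    {"jaw": 0.44,"xyz": [10.4,-21.5,-6],"twist": [0,0,-0.611]},
    {"jaw": 0.44,"xyz": [10.4,-21.5,-6],"twist": [0,0,-0.611]},
  ],
)

```text
t: 1.35
tcp_pos: [0.4199, 0.0164, 0.1623]
eef_rot: [-0.57, -0.418, 0.572, -0.417]
contact_force: [-1.6, 0.3, 0.0]
opening: 0.278
```

```bash
cat > st.py <<'E'
from station import bot
import numpy as np
from scipy.spatial.transform import Rotation as R
o=bot.get_obs();r=R.from_quat(o['eef_rot']).as_matrix()
print(o['t'],np.round(o['tcp_pos'],4),'yaw',np.arctan2(r[1,1],r[0,1]).round(3),'x',r[:,0].round(3),o['contact_force'].round(1),'op',round(o['opening']*94,1),np.round(o['q'],2))
E
python3 st.py
```

```text
1.35 [0.4199 0.0164 0.1623] yaw -0.308 x [-0.004 -0.    -1.   ] [-1.6  0.3  0. ] op 26.1 [-0.1  -0.18  1.75 -0.    1.58  0.21]
```

Emit:
drive_tool(
  motion=[
    {"jaw": 0.44,"xyz": [1.9,-3.8,-1],"twist": [0,0,0]},
    {"jaw": 0.44,"xyz": [1.9,-3.8,-4],"twist": [0,0,0]},
    {"jaw": 0.44,"xyz": [1.9,-3.8,-6],"twist": [0,0,0]},
    {"jaw": 0.44,"xyz": [1.9,-3.8,-8.5],"twist": [0,0,0]},
    {"jaw": 0.44,"xyz": [1.9,-3.8,-8.5],"twist": [0,0,0]},
  ],
)

```text
t: 1.98
tcp_pos: [0.4372, -0.0171, 0.0775]
eef_rot: [-0.568, -0.421, 0.57, -0.419]
contact_force: [-0.2, 0.5, 1.1]
opening: 0.279
```

Emit:
drive_tool(
  motion=[
    {"jaw": 1,"xyz": [0,0,0],"twist": [0,0,0]},
    {"jaw": 1,"xyz": [0,0,0],"twist": [0,0,0]},
    {"jaw": 1,"xyz": [0,0,0],"twist": [0,0,0]},
    {"jaw": 1,"xyz": [0,0,0],"twist": [0,0,0]},
  ],
)

```text
t: 2.48
tcp_pos: [0.4419, -0.0188, 0.081]
eef_rot: [0.571, 0.418, -0.567, 0.421]
contact_force: [5.3, -1.0, -2.4]
opening: 0.099
```

```bash
python3 st.py; python3 - <<'E'
import numpy as np
h=np.array([.6147,-.0755]);ex=np.array([.9553,-.2955]);R=np.hypot(.185,.011);b=np.arctan2(.011,.185)
for th in np.r_[np.arange(.1,1.7,.1),1.667]:
    a=th+b;p=np.r_[h-ex*R*np.cos(a),.046+R*np.sin(a)];print(round(th,3),(p*100).round(2))
E
```

```text
2.475 [ 0.4419 -0.0188  0.081 ] yaw -0.301 x [ 0.007 -0.001 -1.   ] [ 5.3 -1.  -2.4] op 9.3 [-0.17 -0.08  1.83  0.    1.39  0.13]
0.1 [43.99 -2.14  7.54]
0.2 [44.36 -2.26  9.35]
0.3 [44.9  -2.42 11.12]
0.4 [45.6  -2.64 12.82]
0.5 [46.46 -2.91 14.43]
0.6 [47.48 -3.22 15.95]
0.7 [48.63 -3.58 17.36]
0.8 [49.91 -3.97 18.64]
0.9 [51.31 -4.41 19.78]
1.0 [52.81 -4.87 20.76]
1.1 [54.39 -5.36 21.59]
1.2 [56.05 -5.87 22.24]
1.3 [57.76 -6.4  22.72]
1.4 [59.5  -6.94 23.02]
1.5 [61.27 -7.49 23.13]
1.6 [63.04 -8.03 23.06]
1.667 [64.21 -8.4  22.91]
```

Emit:
drive_tool(
  motion=[
    {"jaw": 1,"xyz": [0.3,-0.1,1.3],"twist": [0,0,0]},
    {"jaw": 1,"xyz": [0.8,-0.25,3.0],"twist": [0,0,0]},
    {"jaw": 1,"xyz": [1.5,-0.45,4.7],"twist": [0,0,0]},
    {"jaw": 1,"xyz": [2.35,-0.75,6.3],"twist": [0,0,0]},
    {"jaw": 1,"xyz": [3.4,-1.05,7.85],"twist": [0,0,0]},
  ],
)

```text
t: 3.1
tcp_pos: [0.4698, -0.0277, 0.1574]
eef_rot: [-0.567, -0.422, 0.571, -0.417]
contact_force: [-7.1, 2.7, -1.3]
opening: 0.096
```

```bash
python3 st.py
```

```text
3.1 [ 0.4698 -0.0277  0.1574] yaw -0.301 x [-0.009  0.003 -1.   ] [-7.1  2.7 -1.3] op 9.1 [-0.18 -0.06  1.65  0.    1.56  0.12]
```

Emit:
drive_tool(
  motion=[
    {"jaw": 1,"xyz": [1.3,-0.4,1.55],"twist": [0,0,0]},
    {"jaw": 1,"xyz": [2.5,-0.8,2.85],"twist": [0,0,0]},
    {"jaw": 1,"xyz": [3.9,-1.2,4.0],"twist": [0,0,0]},
    {"jaw": 1,"xyz": [5.4,-1.65,5.0],"twist": [0,0,0]},
    {"jaw": 1,"xyz": [7.0,-2.15,5.8],"twist": [0,0,0]},
  ],
)

```text
t: 3.72
tcp_pos: [0.5396, -0.0497, 0.2217]
eef_rot: [-0.568, -0.421, 0.571, -0.418]
contact_force: [-12.7, 2.4, 17.4]
opening: 0.095
```

Emit:
drive_tool(
  motion=[
    {"jaw": 1,"xyz": [1.65,-0.5,0.65],"twist": [0,0,0]},
    {"jaw": 1,"xyz": [3.35,-1.05,1.15],"twist": [0,0,0]},
    {"jaw": 1,"xyz": [5.1,-1.6,1.4],"twist": [0,0,0]},
    {"jaw": 1,"xyz": [6.9,-2.1,1.5],"twist": [0,0,0]},
    {"jaw": 1,"xyz": [6.9,-2.1,1.5],"twist": [0,0,0]},
  ],
)

```text
t: 4.35
tcp_pos: [0.6149, -0.0735, 0.2381]
eef_rot: [0.572, 0.415, -0.567, 0.423]
contact_force: [-0.5, -2.4, 12.8]
opening: 0.098
```

```bash
python3 st.py
```

```text
4.35 [ 0.6149 -0.0735  0.2381] yaw -0.302 x [ 0.012 -0.005 -1.   ] [-0.5 -2.4 12.8] op 9.2 [-0.21  0.23  1.18 -0.    1.72  0.09]
```

Emit:
drive_tool(
  motion=[
    {"jaw": 1,"xyz": [1.0,-0.3,-0.2],"twist": [0,0,0]},
    {"jaw": 1,"xyz": [1.9,-0.6,-0.4],"twist": [0,0,0]},
    {"jaw": 1,"xyz": [2.6,-0.8,-0.6],"twist": [0,0,0]},
    {"jaw": 1,"xyz": [2.6,-0.8,-0.6],"twist": [0,0,0]},
    {"jaw": 1,"xyz": [2.6,-0.8,-0.6],"twist": [0,0,0]},
  ],
)

```text
t: 4.97
tcp_pos: [0.6418, -0.0821, 0.2353]
eef_rot: [0.573, 0.413, -0.566, 0.425]
contact_force: [1.8, -4.1, 18.7]
opening: 0.094
```

```bash
python3 st.py; python3 - <<'E'
from h import *
t=snap('top','t1.png');s=snap('side','s1.png')
a=cv2.resize(t[140:280,270:420],None,fx=3,fy=3,interpolation=cv2.INTER_CUBIC)
b=cv2.resize(s[150:330,275:395],None,fx=2.9,fy=2.9,interpolation=cv2.INTER_CUBIC)
h=np.zeros((522,798,3),np.uint8);h[:420,:450]=a;h[:,450:798]=b
cv2.imwrite('pics/c1.png',h[:,:,::-1])
E
```

```text
4.975 [ 0.6418 -0.0821  0.2353] yaw -0.303 x [ 0.019 -0.007 -1.   ] [ 1.8 -4.1 18.7] op 8.8 [-0.21  0.29  1.11 -0.    1.72  0.09]
```

View pics/c1.png

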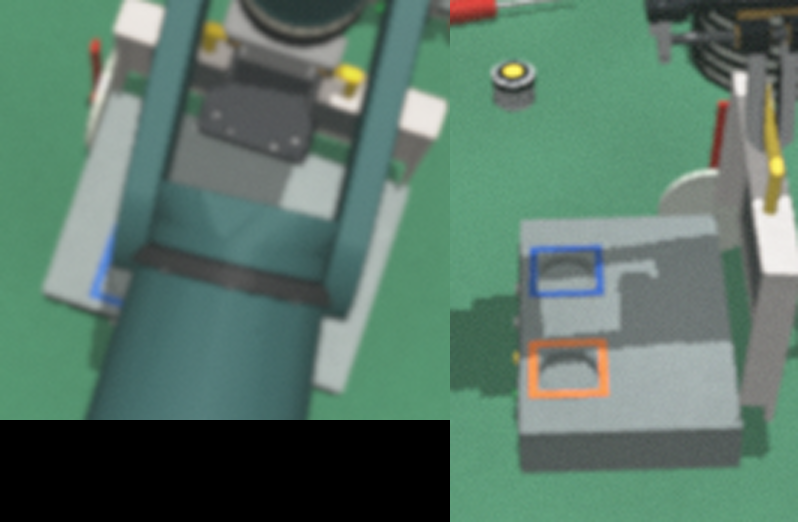

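Emit:
drive_tool(
  motion=[
    {"jaw": 0.44,"xyz": [0,0,0],"twist": [0,0,0]},
    {"jaw": 0.44,"xyz": [0,0,0],"twist": [0,0,0]},
    {"jaw": 0.44,"xyz": [0,0,0],"twist": [0,0,0]},
    {"jaw": 0.44,"xyz": [0,0,3],"twist": [0,0,0]},
    {"jaw": 0.44,"xyz": [0,0,7],"twist": [0,0,0]},
  ],
)

```text
t: 5.7
tcp_pos: [0.6373, -0.0792, 0.2926]
eef_rot: [-0.568, -0.421, 0.571, -0.418]
contact_force: [0.1, -0.1, 0.2]
opening: 0.283
```

Emit:
drive_tool(
  motion=[
    {"jaw": -0.6,"xyz": [-4,2,0],"twist": [0,0,0.1]},
    {"jaw": -0.6,"xyz": [-8,6,0],"twist": [0,0,0.25]},
    {"jaw": -0.6,"xyz": [-10,11,0],"twist": [0,0,0.4]},
    {"jaw": -0.6,"xyz": [-12,16,-2],"twist": [0,0,0.55]},
    {"jaw": -0.6,"xyz": [-14,21,-4],"twist": [0,0,0.7]},
  ],
)

```text
t: 6.32
tcp_pos: [0.497, 0.1319, 0.2538]
eef_rot: [0.39, 0.59, -0.39, 0.59]
contact_force: [1.3, 1.1, 0.2]
opening: 0.772
```

Emit:
drive_tool(
  motion=[
    {"jaw": -0.6,"xyz": [-5.3,18.8,-7],"twist": [0,0,0.87]},
    {"jaw": -0.6,"xyz": [-5.3,18.8,-7],"twist": [0,0,0.87]},
    {"jaw": -0.6,"xyz": [-5.3,18.8,-7],"twist": [0,0,0.87]},
    {"jaw": -0.6,"xyz": [-5.3,18.8,-7],"twist": [0,0,0.87]},
    {"jaw": -0.6,"xyz": [-5.3,18.8,-7],"twist": [0,0,0.87]},
  ],
)

```text
t: 6.95
tcp_pos: [0.4432, 0.3198, 0.1824]
eef_rot: [0.103, 0.701, -0.104, 0.698]
contact_force: [0.1, -0.1, -0.4]
opening: 0.801
```

```bash
python3 st.py; python3 - <<'E'
from h import *
t=snap('top','t2.png');s=snap('side','s2.png')
a=cv2.resize(t[140:290,270:420],None,fx=3,fy=3,interpolation=cv2.INTER_CUBIC)
b=cv2.resize(s[150:330,275:395],None,fx=2.9,fy=2.9,interpolation=cv2.INTER_CUBIC)
h=np.zeros((522,798,3),np.uint8);h[:450,:450]=a;h[:,450:798]=b
cv2.imwrite('pics/c2.png',h[:,:,::-1])
E
```

```text
6.95 [0.4432 0.3198 0.1824] yaw 1.277 x [-0.004 -0.002 -1.   ] [ 0.1 -0.1 -0.4] op 75.3 [ 0.52  0.09  1.45  0.    1.61 -0.76]
```

View pics/c2.png

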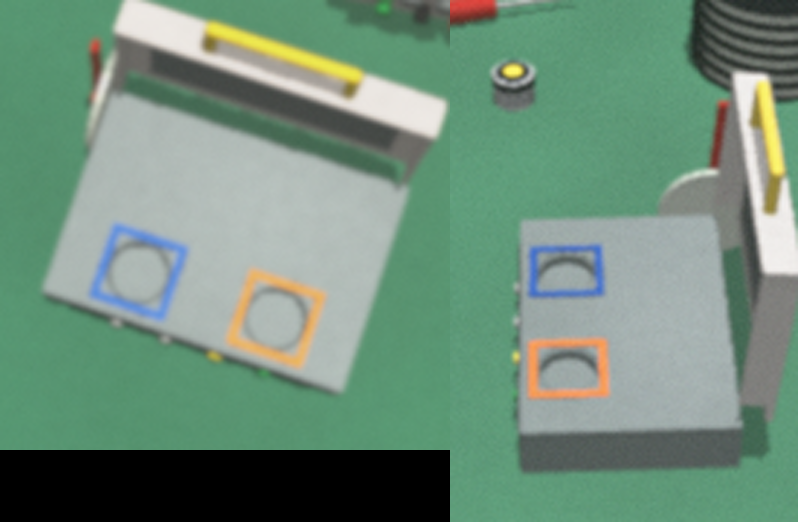

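The lid stands raised about parallel to the red arm, and both pockets are free. In the crop, the blue frame is at (139,272) and the orange one at (277,318). I'll measure the frames, the module grasps and the lid angle.

```bash
cat > lid.py <<'E'
from h import *
h=np.array([.6147,-.0755,.046]);ex=np.array([.9553,-.2955,0])
V={}
for k,a,b in(('bl',(339,149.3),(383,180.3)),('br',(389,165.7),(387.8,209.3)),
 ('FLin',(270+117/3,140+38/3),(275+(734-450)/2.9,150+74/2.9)),('FRin',(270+432/3,140+137/3),(275+(764-450)/2.9,150+274/2.9))):
    V[k],e=tri(a,b);print(k,V[k].round(4),round(e,4))
d=(V['bl']+V['br'])/2-h;print('th bar',np.arctan2(d[2],-d@ex)-.0594,np.hypot(d[2],d@ex))
d=(V['FLin']+V['FRin'])/2-h;print('th edge',np.arctan2(d[2],-d@ex),np.hypot(d[2],d@ex))
import m
E
sed -i '/^a=cv2.resize/,$d' m.py
python3 - <<'E' | grep -v side
exec(open('lid.py').read().replace('import m',''))
t=cv2.imread('pics/t2.png');s=cv2.imread('pics/s2.png')
for nm,lo,hi in(('blue',(105,110,90),(130,255,255)),('amber',(8,120,120),(22,255,255))):
  for n,im,b in(('top',t,(290,205,390,270)),('xside',s,(295,225,335,295))):
    n=n.strip('x')
    hs=cv2.inRange(cv2.cvtColor(im,cv2.COLOR_BGR2HSV),lo,hi);k=np.zeros_like(hs);k[b[1]:b[3],b[0]:b[2]]=hs[b[1]:b[3],b[0]:b[2]]
    pts=cv2.findNonZero(k)
    hull=cv2.convexHull(pts);mm=cv2.moments(hull);c=(mm['m10']/mm['m00'],mm['m01']/mm['m00'])
    print(nm,n[0],len(pts),np.round(c,1),onz(n,*c,.045).round(4))
E
```

```text
bl [ 0.6578 -0.0324  0.226 ] 0.001
br [ 0.6252 -0.1313  0.2309] 0.0013
FLin [0.6592 0.0279 0.1966] 0.0025
FRin [ 0.594  -0.1863  0.1926] 0.0014
th bar 1.6608841097344618 0.1845181483244062
th edge 1.6544478578276345 0.14913807222377917
blue t 178 [315.8 230.2] [0.5169 0.015  0.045 ]
blue s 149 [314.6 243.1] [0.5142 0.0163 0.045 ]
amber t 171 [361.5 245.7] [ 0.4835 -0.0897  0.045 ]
amber s 177 [315.1 276.6] [ 0.4808 -0.088   0.045 ]
```

Emit:
drive_tool(
  motion=[
    {"jaw": -0.6,"xyz": [0.6,-0.3,-5],"twist": [0,0,0]},
    {"jaw": -0.6,"xyz": [0.6,-0.3,-10],"twist": [0,0,0]},
    {"jaw": -0.6,"xyz": [0.6,-0.3,-13],"twist": [0,0,0]},
    {"jaw": -0.6,"xyz": [0.6,-0.3,-14.6],"twist": [0,0,0]},
    {"jaw": -0.6,"xyz": [0.6,-0.3,-14.6],"twist": [0,0,0]},
  ],
)

```text
t: 7.68
tcp_pos: [0.4507, 0.3149, 0.0379]
eef_rot: [0.106, 0.7, -0.107, 0.698]
contact_force: [0.7, -0.2, 0.4]
opening: 0.805
```

```bash
python3 st.py
```

```text
7.675 [0.4507 0.3149 0.0379] yaw 1.268 x [-0.002 -0.001 -1.   ] [ 0.7 -0.2  0.4] op 75.6 [ 0.51  0.2   1.62  0.    1.32 -0.76]
```

Emit:
drive_tool(
  motion=[
    {"jaw": 1,"xyz": [0,0,0],"twist": [0,0,0]},
    {"jaw": 1,"xyz": [0,0,0],"twist": [0,0,0]},
    {"jaw": 1,"xyz": [0,0,0],"twist": [0,0,0]},
    {"jaw": 1,"xyz": [0,0,0],"twist": [0,0,0]},
    {"jaw": 1,"xyz": [0,0,0],"twist": [0,0,0]},
  ],
)

```text
t: 8.3
tcp_pos: [0.4516, 0.3159, 0.0396]
eef_rot: [0.107, 0.699, -0.106, 0.699]
contact_force: [0.1, 0.6, 1.8]
opening: 0.417
```

```bash
python3 st.py
```

```text
8.3 [0.4516 0.3159 0.0396] yaw 1.269 x [ 0.001  0.001 -1.   ] [0.1 0.6 1.8] op 39.2 [ 0.51  0.2   1.62  0.    1.32 -0.76]
```

Emit:
drive_tool(
  motion=[
    {"jaw": 1,"xyz": [0,0,4],"twist": [0,0,0]},
    {"jaw": 1,"xyz": [0,0,9],"twist": [0,0,0]},
    {"jaw": 1,"xyz": [1,-4,10],"twist": [0,0,0]},
    {"jaw": 1,"xyz": [2,-9,10],"twist": [0,0,0]},
    {"jaw": 1,"xyz": [3,-14,10],"twist": [0,0,0]},
  ],
)

```text
t: 8.93
tcp_pos: [0.481, 0.1741, 0.1387]
eef_rot: [0.106, 0.699, -0.106, 0.699]
contact_force: [1.3, 0.0, -1.1]
opening: 0.417
```

Emit:
drive_tool(
  motion=[
    {"jaw": 1,"xyz": [1,-5,0],"twist": [0,0,0]},
    {"jaw": 1,"xyz": [2,-10,0],"twist": [0,0,0]},
    {"jaw": 1,"xyz": [3.3,-14.5,0],"twist": [0,0,0]},
    {"jaw": 1,"xyz": [3.65,-16.05,0],"twist": [0,0,0]},
    {"jaw": 1,"xyz": [3.65,-16.05,-2],"twist": [0,0,0]},
  ],
)

```text
t: 9.55
tcp_pos: [0.5189, 0.014, 0.12]
eef_rot: [0.107, 0.698, -0.107, 0.7]
contact_force: [-0.9, 0.3, -0.8]
opening: 0.415
```

```bash
python3 st.py;python3 - <<'E'
from h import *
t=snap('top','t3.png');s=snap('side','s3.png')
a=cv2.resize(t[160:290,270:420],None,fx=3,fy=3,interpolation=cv2.INTER_CUBIC)
b=cv2.resize(s[180:300,275:375],None,fx=3.4,fy=3.4,interpolation=cv2.INTER_CUBIC)
h=np.zeros((408,790,3),np.uint8);h[:390,:450]=a;h[:,450:790]=b
cv2.imwrite('pics/c3.png',h[:,:,::-1])
E
```

```text
9.55 [0.5189 0.014  0.12  ] yaw 1.267 x [ 0.003  0.    -1.   ] [-0.9  0.3 -0.8] op 39.0 [-0.08  0.06  1.61  0.    1.47 -1.35]
```

View pics/c3.png

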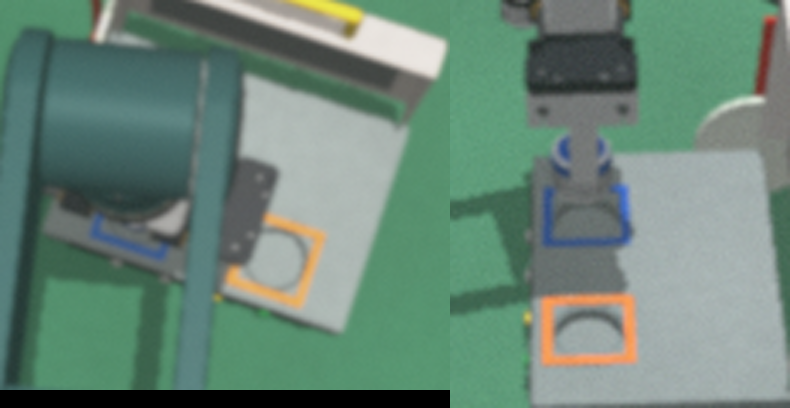

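The held module hangs just over the blue pocket at about (581,150) in the side crop. I'll do a quick check of its position against the pocket in the same camera.

```bash
python3 - <<'E'
from h import *
s=cv2.imread('pics/s3.png')
m=cv2.inRange(cv2.cvtColor(s,cv2.COLOR_BGR2HSV),(105,110,70),(130,255,255));k=np.zeros_like(m);k[214:235,300:330]=m[214:235,300:330]
r=cv2.boundingRect(cv2.findNonZero(k));print(r)
print('expected band outline if centred over pocket:')
for P in((.5142,.0163),):
  pts=[proj('side',(P[0]+.02*np.cos(a),P[1]+.02*np.sin(a),z)) for a in np.linspace(0,6.28,40) for z in(.112,.100)]
  pts=np.array(pts);print(pts.min(0),pts.max(0))
E
```

```text
(306, 221, 19, 14)
expected band outline if centred over pocket:
[305.15403042 215.91946361] [322.71858079 231.27753672]
```

Emit:
drive_tool(
  motion=[
    {"jaw": 1,"xyz": [0,0,-1.5],"twist": [0,0,0]},
    {"jaw": 1,"xyz": [0,0,-3],"twist": [0,0,0]},
    {"jaw": 1,"xyz": [0,0,-3.4],"twist": [0,0,0]},
    {"jaw": 1,"xyz": [0,0,-3.8],"twist": [0,0,0]},
    {"jaw": 1,"xyz": [0,0,-4.2],"twist": [0,0,0]},
  ],
)

```text
t: 10.28
tcp_pos: [0.5179, 0.015, 0.0769]
eef_rot: [0.106, 0.699, -0.106, 0.699]
contact_force: [-0.4, -0.3, -0.7]
opening: 0.418
```

```bash
python3 st.py
```

```text
10.275 [0.5179 0.015  0.0769] yaw 1.269 x [ 0.001  0.    -1.   ] [-0.4 -0.3 -0.7] op 39.3 [-0.08  0.09  1.66  0.    1.39 -1.35]
```

Emit:
drive_tool(
  motion=[
    {"jaw": 1,"xyz": [0,0,-0.3],"twist": [0,0,0]},
    {"jaw": 1,"xyz": [0,0,-0.5],"twist": [0,0,0]},
    {"jaw": 1,"xyz": [0,0,-0.6],"twist": [0,0,0]},
    {"jaw": 1,"xyz": [0,0,-0.6],"twist": [0,0,0]},
  ],
)

```text
t: 10.78
tcp_pos: [0.5177, 0.0149, 0.0725]
eef_rot: [0.106, 0.699, -0.106, 0.699]
contact_force: [-4.3, 0.0, 7.2]
opening: 0.415
```

```bash
python3 st.py
```

```text
10.775 [0.5177 0.0149 0.0725] yaw 1.269 x [ 0.001 -0.    -1.   ] [-4.3  0.   7.2] op 39.0 [-0.08  0.1   1.67 -0.    1.38 -1.35]
```

Emit:
drive_tool(
  motion=[
    {"jaw": -0.3,"xyz": [0,0,0],"twist": [0,0,0]},
    {"jaw": -0.3,"xyz": [0,0,0],"twist": [0,0,0]},
    {"jaw": -0.3,"xyz": [0,0,0],"twist": [0,0,0]},
    {"jaw": -0.3,"xyz": [0,0,4],"twist": [0,0,0]},
    {"jaw": -0.3,"xyz": [0,0,9],"twist": [0,0,0]},
  ],
)

```text
t: 11.4
tcp_pos: [0.5165, 0.015, 0.16]
eef_rot: [0.106, 0.701, -0.106, 0.698]
contact_force: [1.0, -0.6, 1.2]
opening: 0.653
```

Emit:
drive_tool(
  motion=[
    {"jaw": -0.6,"xyz": [-1,-5,0],"twist": [0,0,0]},
    {"jaw": -0.6,"xyz": [-2,-10,0],"twist": [0,0,0]},
    {"jaw": -0.6,"xyz": [-3,-15,0],"twist": [0,0,0]},
    {"jaw": -0.6,"xyz": [-4,-20,0],"twist": [0,0,0]},
    {"jaw": -0.6,"xyz": [-5,-25,0],"twist": [0,0,0]},
  ],
)

```text
t: 12.02
tcp_pos: [0.4672, -0.2366, 0.1607]
eef_rot: [0.106, 0.699, -0.106, 0.699]
contact_force: [-0.0, 0.4, 0.7]
opening: 0.798
```

Emit:
drive_tool(
  motion=[
    {"jaw": -0.6,"xyz": [-1,-6,0],"twist": [0,0,0]},
    {"jaw": -0.6,"xyz": [-1.65,-12,0],"twist": [0,0,0]},
    {"jaw": -0.6,"xyz": [-1.65,-12.45,-2],"twist": [0,0,0]},
    {"jaw": -0.6,"xyz": [-1.65,-12.45,-4],"twist": [0,0,0]},
    {"jaw": -0.6,"xyz": [-1.65,-12.45,-4],"twist": [0,0,0]},
  ],
)

```text
t: 12.65
tcp_pos: [0.45, -0.3588, 0.1184]
eef_rot: [0.108, 0.7, -0.105, 0.698]
contact_force: [-0.1, -0.3, -0.5]
opening: 0.8
```

```bash
python3 st.py;python3 - <<'E'
from h import *
t=snap('top','t4.png');s=snap('side','s4.png')
a=cv2.resize(t[160:280,270:420],None,fx=3,fy=3,interpolation=cv2.INTER_CUBIC)
b=cv2.resize(s[180:420,275:405],None,fx=2.4,fy=2.4,interpolation=cv2.INTER_CUBIC)
h=np.zeros((576,790,3),np.uint8);h[:360,:450]=a;h[:,450:450+b.shape[1]]=b
cv2.imwrite('pics/c4.png',h[:,:,::-1])
for n,im,bx,z in(('top',t,(300,215,330,245),.065),('side',s,(298,225,330,245),.065)):
  m=cv2.inRange(cv2.cvtColor(im,cv2.COLOR_RGB2HSV),(105,110,70),(130,255,255));k=np.zeros_like(m);k[bx[1]:bx[3],bx[0]:bx[2]]=m[bx[1]:bx[3],bx[0]:bx[2]]
E
```

```text
12.65 [ 0.45   -0.3588  0.1184] yaw 1.268 x [-0.003  0.004 -1.   ] [-0.1 -0.3 -0.5] op 75.2 [-0.77  0.19  1.47  0.    1.49 -2.04]
```

View pics/c4.png

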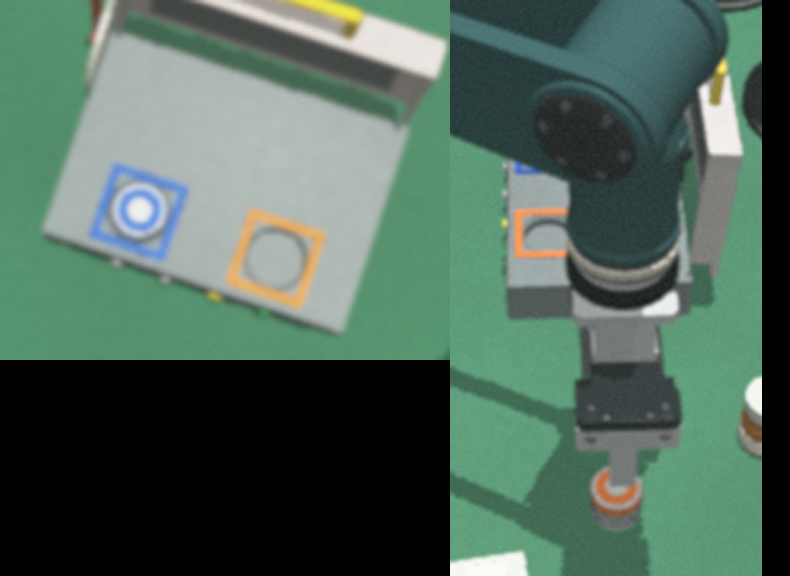

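Blue sits centred in its frame at (139,210), and the gripper is over the orange module.

Emit:
drive_tool(
  motion=[
    {"jaw": -0.6,"xyz": [0,0,-3],"twist": [0,0,0]},
    {"jaw": -0.6,"xyz": [0,0,-6],"twist": [0,0,0]},
    {"jaw": -0.6,"xyz": [0,0,-8.2],"twist": [0,0,0]},
    {"jaw": -0.6,"xyz": [0,0,-8.2],"twist": [0,0,0]},
  ],
)

```text
t: 13.25
tcp_pos: [0.4508, -0.3587, 0.038]
eef_rot: [0.107, 0.7, -0.106, 0.698]
contact_force: [-0.0, -0.5, 0.7]
opening: 0.801
```

```bash
python3 st.py
```

```text
13.25 [ 0.4508 -0.3587  0.038 ] yaw 1.27 x [-0.002  0.002 -1.   ] [-0.  -0.5  0.7] op 75.3 [-0.77  0.25  1.56  0.    1.33 -2.04]
```

Emit:
drive_tool(
  motion=[
    {"jaw": 1,"xyz": [0,0,0],"twist": [0,0,0]},
    {"jaw": 1,"xyz": [0,0,0],"twist": [0,0,0]},
    {"jaw": 1,"xyz": [0,0,0],"twist": [0,0,0]},
    {"jaw": 1,"xyz": [0,0,0],"twist": [0,0,0]},
    {"jaw": 1,"xyz": [0,0,0],"twist": [0,0,0]},
  ],
)

```text
t: 13.88
tcp_pos: [0.4515, -0.3596, 0.0395]
eef_rot: [0.106, 0.699, -0.106, 0.699]
contact_force: [0.6, 0.4, 3.0]
opening: 0.418
```

```bash
python3 st.py
```

```text
13.875 [ 0.4515 -0.3596  0.0395] yaw 1.269 x [ 0.001 -0.    -1.   ] [0.6 0.4 3. ] op 39.3 [-0.77  0.25  1.56  0.    1.33 -2.04]
```

Emit:
drive_tool(
  motion=[
    {"jaw": 1,"xyz": [0,0,4],"twist": [0,0,0]},
    {"jaw": 1,"xyz": [0,0,9],"twist": [0,0,0]},
    {"jaw": 1,"xyz": [0.5,4,10],"twist": [0,0,0]},
    {"jaw": 1,"xyz": [1,9,10],"twist": [0,0,0]},
    {"jaw": 1,"xyz": [1.7,14,10],"twist": [0,0,0]},
  ],
)

```text
t: 14.5
tcp_pos: [0.468, -0.2185, 0.1387]
eef_rot: [0.107, 0.699, -0.107, 0.699]
contact_force: [-0.1, 0.0, -1.0]
opening: 0.417
```

Emit:
drive_tool(
  motion=[
    {"jaw": 1,"xyz": [0.6,5,0],"twist": [0,0,0]},
    {"jaw": 1,"xyz": [1.2,10,0],"twist": [0,0,0]},
    {"jaw": 1,"xyz": [1.6,13,0],"twist": [0,0,0]},
    {"jaw": 1,"xyz": [1.6,13,-2],"twist": [0,0,0]},
    {"jaw": 1,"xyz": [1.6,13,-2],"twist": [0,0,0]},
  ],
)

```text
t: 15.12
tcp_pos: [0.4828, -0.0888, 0.1169]
eef_rot: [0.106, 0.701, -0.106, 0.698]
contact_force: [0.8, 0.6, -0.7]
opening: 0.415
```

```bash
python3 st.py
```

```text
15.125 [ 0.4828 -0.0888  0.1169] yaw 1.27 x [-0.004  0.001 -1.   ] [ 0.8  0.6 -0.7] op 39.0 [-0.3   0.01  1.67 -0.    1.47 -1.57]
```

Emit:
drive_tool(
  motion=[
    {"jaw": 1,"xyz": [0,0,-1.5],"twist": [0,0,0]},
    {"jaw": 1,"xyz": [0,0,-3],"twist": [0,0,0]},
    {"jaw": 1,"xyz": [0,0,-3.4],"twist": [0,0,0]},
    {"jaw": 1,"xyz": [0,0,-3.8],"twist": [0,0,0]},
    {"jaw": 1,"xyz": [0,0,-4.2],"twist": [0,0,0]},
  ],
)

```text
t: 15.75
tcp_pos: [0.4843, -0.0897, 0.0768]
eef_rot: [0.106, 0.699, -0.106, 0.699]
contact_force: [-0.1, -0.8, -0.2]
opening: 0.414
```

```bash
python3 st.py
```

```text
15.75 [ 0.4843 -0.0897  0.0768] yaw 1.269 x [ 0. -0. -1.] [-0.1 -0.8 -0.2] op 38.9 [-0.3   0.04  1.72  0.    1.38 -1.57]
```

Emit:
drive_tool(
  motion=[
    {"jaw": 1,"xyz": [0,0,-0.3],"twist": [0,0,0]},
    {"jaw": 1,"xyz": [0,0,-0.5],"twist": [0,0,0]},
    {"jaw": 1,"xyz": [0,0,-0.6],"twist": [0,0,0]},
    {"jaw": 1,"xyz": [0,0,-0.6],"twist": [0,0,0]},
  ],
)

```text
t: 16.25
tcp_pos: [0.4842, -0.0896, 0.0724]
eef_rot: [0.106, 0.699, -0.106, 0.699]
contact_force: [-3.1, 0.4, 7.5]
opening: 0.418
```

```bash
python3 st.py
```

```text
16.25 [ 0.4842 -0.0896  0.0724] yaw 1.269 x [ 0. -0. -1.] [-3.1  0.4  7.5] op 39.3 [-0.3   0.04  1.73 -0.    1.37 -1.57]
```

Contact force on the floor matches blue's (about 7 N). I'll release and retreat clear of the view.

Emit:
drive_tool(
  motion=[
    {"jaw": -0.3,"xyz": [0,0,0],"twist": [0,0,0]},
    {"jaw": -0.3,"xyz": [0,0,0],"twist": [0,0,0]},
    {"jaw": -0.3,"xyz": [0,0,0],"twist": [0,0,0]},
    {"jaw": -0.3,"xyz": [0,0,4],"twist": [0,0,0]},
    {"jaw": -0.3,"xyz": [0,0,10],"twist": [0,0,0]},
  ],
)

```text
t: 16.88
tcp_pos: [0.4826, -0.0891, 0.1693]
eef_rot: [0.107, 0.701, -0.106, 0.697]
contact_force: [1.3, -0.5, 0.1]
opening: 0.649
```

Emit:
drive_tool(
  motion=[
    {"jaw": -0.3,"xyz": [-3,6,1],"twist": [0,0,0]},
    {"jaw": -0.3,"xyz": [-5,12,2],"twist": [0,0,0]},
    {"jaw": -0.3,"xyz": [-7,18,3],"twist": [0,0,0]},
    {"jaw": -0.3,"xyz": [-9,24,4],"twist": [0,0,0]},
    {"jaw": -0.3,"xyz": [-12,29,4],"twist": [0,0,0]},
  ],
)

```text
t: 17.5
tcp_pos: [0.3664, 0.1977, 0.2115]
eef_rot: [0.107, 0.698, -0.106, 0.7]
contact_force: [1.0, 1.0, -0.3]
opening: 0.652
```

Emit:
drive_tool(
  motion=[
    {"jaw": -0.3,"xyz": [-4,5,0],"twist": [0,0,0]},
    {"jaw": -0.3,"xyz": [-8,10,0],"twist": [0,0,0]},
    {"jaw": -0.3,"xyz": [-8,10,0],"twist": [0,0,0]},
    {"jaw": -0.3,"xyz": [-8,10,0],"twist": [0,0,0]},
  ],
)

```text
t: 18.0
tcp_pos: [0.2869, 0.2956, 0.2105]
eef_rot: [0.106, 0.699, -0.106, 0.699]
contact_force: [0.5, 0.4, 0.2]
opening: 0.652
```

```bash
python3 st.py;python3 - <<'E'
from h import *
t=snap('top','t5.png');s=snap('side','s5.png')
a=cv2.resize(t[140:280,270:420],None,fx=3,fy=3,interpolation=cv2.INTER_CUBIC)
b=cv2.resize(s[150:330,275:395],None,fx=2.9,fy=2.9,interpolation=cv2.INTER_CUBIC)
h=np.zeros((522,798,3),np.uint8);h[:420,:450]=a;h[:,450:798]=b
cv2.imwrite('pics/c5.png',h[:,:,::-1])
E
```

```text
18.0 [0.2869 0.2956 0.2105] yaw 1.27 x [ 0.    -0.001 -1.   ] [0.5 0.4 0.2] op 61.3 [ 0.66 -0.22  1.69 -0.    1.68 -0.61]
```

View pics/c5.png

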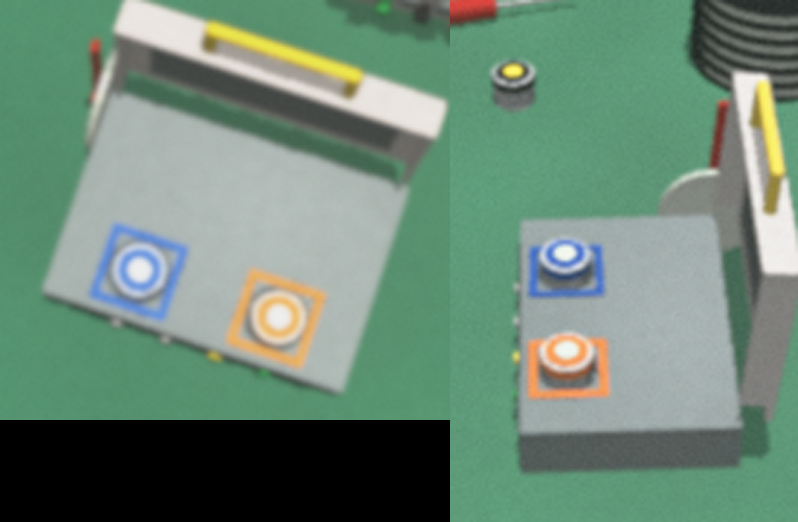

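Both modules stand centred in their frames, blue at (139,269) and orange at (279,317). The lid and red arm look unchanged. One height check, then hand in.

```bash
python3 - <<'E'
from h import *
for n,a,b in(('blue',(316.3,229.7),(314.7,237.2)),('amber',(363,245.7),(315.2,271)),('red',(302,154),(368.8,185.2))):print(n,tri(a,b))
bot.hand_in()
E
```

```text
blue (array([0.51481633, 0.01341719, 0.06620081]), np.float64(0.0014539043432415819))
amber (array([ 0.48101956, -0.0918807 ,  0.06635035]), np.float64(0.0012765016042172886))
red (array([0.66219036, 0.04525602, 0.15764582]), np.float64(0.005497729700096551))
the job is handed in; nothing more can be done
```

I raised the lid by its handle to the red arm's angle, set the blue and orange modules in their matching pockets, and handed the job in at about 18 s. `hand_in()` reports no verdict.

- **Modules:** the last pictures show both upright and centred in their frames. Their top faces measure 66 mm above the bench, against 65 mm when seated. Each met the floor with about 7 N before I let go.
- **Lid:** it measured about 1.655–1.66 rad, against 1.667 rad for the red arm, so they agree within about 1 degree.
- **Red arm:** its tip, triangulated before and after, moved about 1.5 mm, which is within measurement error.
- **Disagreements:** the top and side cameras differed by about 3 mm in x. Their rays to the red tip missed each other by about 6 mm, so its angle is less certain than the others. Height readings during motion jittered by 2–3 mm.
- **Not measured:** I did not re-measure the positions of the other bench items. The arm stayed well clear of them throughout.

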